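Trial-fit a taper-shank burnishing head and drift it free

ROBOT

A 7-joint arm with a two-finger parallel gripper is mounted at the origin on the work surface. World frame = base frame: x ahead of the robot, y to its left, z up, the work surface at z = 0. Lengths are in m, angles in rad, forces in N, time in s.
With the tool pointing down it reaches from about 0.425 to 0.925 m from the base axis. Payload 6.8 kg.
Tool frame: the origin (TCP) lies at the very end of the fingers, on their centre line; the grasp point (between the pads) lies 19 mm behind it; z points along the fingers, y is the line along which they close (so a half turn about z gives the same grasp; the last joint's range is limited). The gripper opens to 85 mm and grips with 20 to 120 N. Pads are 22 mm wide; open, the fingers measure 114 mm over their backs; the gripper's body (76 mm by 85 mm) begins 54 mm behind the grasp point. The pads swing forward as they close: fully open they stand 13 mm farther back than shut.
Start: joints at [1.143, 0.477, 0.022, 1.555, -0.011, 1.109, -0.083], TCP at [0.212, -0.641, 0.231] pointing down, gripper open.
Joint ranges: [-2.96, 2.96], [-0.34, 2.1], [-1.41, 1.46], [0.24, 2.44], [-1.37, 4.51], [0.17, 1.92], [-2.96, 2.96]. Speed limits (rad/s): [2.39, 2.39, 3.14, 3.14, 3.14, 3.14, 3.14].

INTERFACE

Orientations are given as a unit quaternion [w, x, y, z].
In Python, from station import bot gives the robot as it stands. The module is installed in compiled form; this text tells all that it offers.
- The arm moves only by the shell command python3 -m jog 'ROWS' [OPENING] [FORCE]. ROWS is JSON, a list of rows, each a list of 4 numbers: the shift along the tool's x, y, z in cm, then the turn about the tool's z in rad. In form: [[x, y, z, spin], ...]. A call has 1 to 20 rows; each row is the pose to reach, as a shift and turn from the pose commanded when the call began, along the tool's axes at that moment; what a row does not reach only later rows make up. A row lasts 1/12 s, in which the tool goes at most 41.7 mm and 7.16 degrees, less where a joint would pass 70% of its speed; a pose out of reach is approached as far as the arm can. A call with a gripper value outside its range is refused whole. OPENING is the closure, from -1 (fully open) to 1 (shut), set as the call begins (- or left out, the last holds). The fingers move at their own pace and stop on an object; FORCE is the grip in N (left out, the last holds). Time passes only in rows, so rows that repeat a pose let the fingers close. It gives the time, the measured TCP pose, the force, the opening and the grip force at its end, in the units of the state.
- bot.get_obs(): the state, without advancing time (a new reading comes with each control period).
- bot.read_camera(name): name is "scene" or "side" or "wrist"; returns a dict with "pixels" (384x512x3 uint8, red, green, blue), "depth" (384x512 float32, m along the optical axis (not along the pixel's ray), 0 where there is no reading), "fovy" (degrees; the focal length in pixels is half the picture's height over the tangent of half this angle, whatever the lens; pixels are square), "cx", "cy" (the principal point, pixels), "pose" (4x4, takes a point from camera to world coordinates). Camera axes: x right, y down, z forward; pixel columns grow to the right and rows downward; lengths in m; the calibration is good to about 2 mm. A picture is of the moment at which its call begins.
- bot.hand_in(): hands the job in; it is judged then, once.
The state is a dict: "t": time; "q": joint angles; "joint_vel": joint speeds; "joint_torque": joint torques, N m; "eef_pos": TCP position; "tool_rot": TCP orientation; "contact_force": force on the tool from outside, world axes, zero at the start; "torque": the same for the moment, N m; "gripper_width": opening from 0.0 (shut) to 1.0 (fully open); "grasp_force": force on a finger pad.
Only numpy, scipy, OpenCV 4.12 (cv2) and the standard library are available. Lean on these libraries where they do the work, as an engineer would, in place of code of your own. Each camera call takes 0.05 s, during which the arm holds its last target. There are 200 camera calls.

TASK

Try the fit of the grooved burnishing head from the wooden rack: with a gentle twisting push (a straight shove is too hard) seat its tapered shank fully home in the bench socket, collar down flush on the rim, and let go. Then push the steel wedge, thin end first, through the cross slot from its left (+y) side, under the shank, until it has freed the head and the collar stands about a centimetre above the rim, and leave both there. Never press down with more than 25 N, do not touch the head again once the wedge is under it, and leave the other things alone.

Things in the scene. Friction and masses are not known exactly. Their poses are not given: they have to be found in the camera images.
- head: The head to fit, 160 g: steel shank down, steel collar 34 mm wide and 5 mm thick, then a dark wood block 28 mm square, on top a dark wood spool 26 mm wide with two grooves, up to 54 mm. Origin: centre of the collar's underside, z up. Shank 52 mm long, 22 mm across at the collar, evenly down to 9.5 mm at the tip. Starts in one of the rack's two holes, free to turn; the domed head is in the other.
- head_grip (a point): Middle of the head's wood block, 16 mm above the head's origin: grip here. The block is 28 mm square, 5 to 27 mm above the origin, its faces square to the head's x and y axes.
- socket: Bench socket, fixed: base plate 100 mm square and 12 mm thick, on it an upright steel column 48 mm square, its top rim 90 mm above the bench. Origin: centre of the underside, z up; yaw varies. The column stands on a rubber pad in the base, which yields 1 mm per 10 N; the rim itself is rigid.
- column (a joint): How far the column is pressed down into its rubber pad (m): 0 unloaded, 1 mm per 10 N. It must never be pressed down more than 2.5 mm (25 N). The wrist force shows the load better than this small reading.
- rim (a point): Centre of the socket's round 27 mm mouth at the rim's top face, 90 mm above the bench; axes as the socket's. The head is home when its origin is within 1.5 mm of this height (collar on the rim), within 3 mm sideways.
- jaws (a point): On the socket's axis, 16 mm below the rim: four sprung jaws that form the taper. They touch the shank when the collar is 7 mm above the rim, then squeeze it, 83 N in all when home; friction 0.28 (+-20 %). Straight, the shank needs over 28 N; turned 0.3 rad to and fro and lowered 0.7 mm a turn, 8 to 18 N; it then stays by itself. Off-centre they push back about 30 N per mm.
- slot (a point): On the socket's axis, at the flat floor of the cross slot, 28 mm above the bench. The slot runs right through the column along the socket's y axis (48 mm long), is 17 mm wide (x) and 30 mm high. The shank's tip stands 10 mm above this floor when the head is home. The wedge goes in from the socket's +y side, moving to -y.
- wedge: Flat steel wedge (drift), 240 g, 150 mm long, 14 mm thick, standing on its straight underside. Origin: underside of the thin end, mid thickness; y runs along it to the thick end, z up. Height 6 mm at the thin end, rising 0.22 mm per mm to 26 mm at 91 mm, then level. The first 4 mm are bevelled. Smooth, friction 0.18.
- wedge_grip (a point): Top edge of the wedge's level part, 136 mm from the thin end, 26 mm above the underside: grip here across the 14 mm thickness, clear of the socket and head. Driving takes about 5 to 25 N. The wedge begins to lift a home head with its thin end about 15 mm past the socket's axis; at 58 mm past it the collar stands about 10 mm up.
- rack: Wooden rack block, fixed, 75 x 170 x 62 mm, with two round 25 mm holes right through, 50 mm either side of its centre along its y axis. Origin: centre of the underside. The heads' collars rest on its top.
- dome: Bystander: a plain steel head with the same collar, shank and square block but a low smooth dome on top, 43 mm high. Stays in the rack.
- jar: Bystander: small wax jar with aluminium lid, 52 mm across, 55 mm high. Origin: centre of the underside.
- awl: Bystander: wooden-handled tool 130 mm long lying on the bench.
Things that resemble listed ones, but are neither listed nor needed, are in the scene too. Of the things shaped like the wedge, the steel one is meant.

How it is judged:
By the outcome, as a careful person would: the job done as asked, in the order asked, and still so for the second after the job is handed in, with the robot touching nothing.
It also fails if it takes over 72 s, if anything falls off the work surface, if the arm or the gripper's body presses on something with over 40 N, if the wrist force passes 120 N, or if a joint passes its speed limit or range.

## Working session

There is one attempt and no reset: what is moved stays moved. The work goes in short steps, Python scripts to look and compute and a shell command to move; the robot and the scene stay as the last step left them, time stands still between calls to the robot, and variables do not carry over. Pictures are saved under pics/ and viewed, at most 13 in all, crops included, and the job is handed in when it is done.

```bash
mkdir -p pics; python3 - <<'E'
from station import bot
import cv2,numpy as np
o=bot.get_obs();print({k:np.round(v,3).tolist() for k,v in o.items()})
for n in("scene","side"):
    c=bot.read_camera(n);np.savez(f"{n}0.npz",**c)
    cv2.imwrite(f"pics/{n}0.png",c["pixels"][:,:,::-1]);print(n,c["fovy"],c["cx"],c["cy"],np.round(c["pose"],3).tolist())
E
```

```text
{'t': 0.0, 'q': [1.143, 0.478, 0.022, 1.556, -0.011, 1.109, -0.083], 'joint_vel': [0.001, 0.0, 0.001, -0.001, 0.001, -0.001, 0.0], 'joint_torque': [-0.0, -59.644, 1.608, -28.12, 0.012, 0.009, 0.0], 'eef_pos': [0.212, -0.64, 0.23], 'tool_rot': [-0.001, 0.987, 0.159, -0.0], 'contact_force': [-0.341, 0.098, 0.494], 'torque': [0.058, -0.056, -0.017], 'grasp_force': 0.0, 'gripper_width': 0.999}
scene 45.823550675193 251.52529079911787 198.31468485705753 [[0.313, 0.616, -0.722, 1.274], [0.95, -0.192, 0.248, -0.257], [0.014, -0.764, -0.645, 0.723], [0.0, 0.0, 0.0, 1.0]]
side 55.00947367501898 258.2266491745652 187.47986745361084 [[0.985, -0.121, 0.121, 0.41], [-0.171, -0.733, 0.658, -0.687], [0.009, -0.669, -0.743, 0.84], [0.0, 0.0, 0.0, 1.0]]
```

View pics/scene0.png

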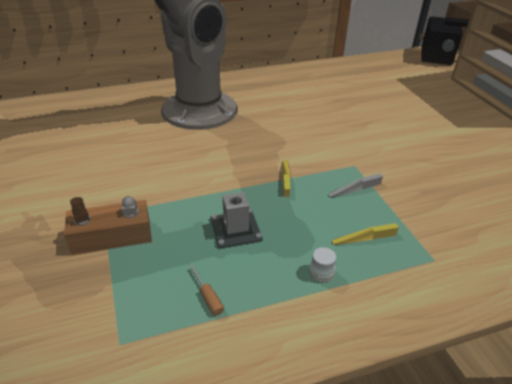

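View pics/side0.png

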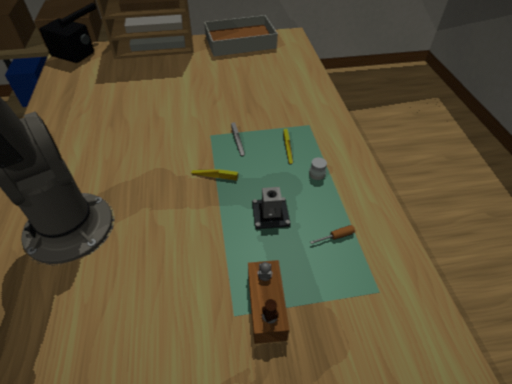

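Scene view: the grooved head is in the rack at (80,208) with the dome at (130,205), the socket is at (236,220), and the grey steel wedge at (355,186) has its thick end at the right. The yellow wedges are decoys. In the side view the head is at (269,312), the socket at (271,208) and the wedge at (237,140). Next I'll fit poses from the depth clouds.

```bash
cat > h.py <<'E'
import numpy as np,cv2
from station import bot
def cloud(c):
    d=c["depth"];H,W=d.shape;f=H/2/np.tan(np.radians(float(c["fovy"]))/2)
    u,v=np.meshgrid(np.arange(W),np.arange(H))
    P=np.stack([(u-c["cx"])/f*d,(v-c["cy"])/f*d,d],-1)
    T=c["pose"];P=P@T[:3,:3].T+T[:3,3];P[d==0]=np.nan;return P
def rect(Q):
    (c,s,a)=cv2.minAreaRect((Q[:,:2]*1000).astype(np.float32));return np.round(c,1),np.round(s,1),round(a,1)
E
python3 - <<'E'
from h import *
for n in("scene","side"):
    c=dict(np.load(n+"0.npz"));P=cloud(c);px=c["pixels"].astype(int)
    z=P[...,2]
    R={"scene":dict(rack=(60,195,155,252),sock=(208,190,264,248),wedge=(325,170,386,200)),"side":dict(rack=(243,258,292,346),sock=(248,183,294,230),wedge=(226,120,248,158))}[n]
    for k,(a,b,e,g) in R.items():
        Q=P[b:g,a:e].reshape(-1,3);C=px[b:g,a:e].reshape(-1,3)
        lv={"rack":[(.056,.068),(.08,.125)],"sock":[(.007,.018),(.084,.096)],"wedge":[(.006,.04),(.022,.032)]}[k]
        for l,h in lv:
            m=(Q[:,2]>l)&(Q[:,2]<h)
            q=Q[m]; print(n,k,l,h,m.sum(),rect(q),"zmed %.4f zmax %.4f"%(np.median(q[:,2]),q[:,2].max()),q.mean(0).round(4))
        if k=="rack":
            for l,h in((.095,.13),):
                q=Q[(Q[:,2]>l)&(Q[:,2]<h)];print(cv2.kmeans(q[:,:2].astype(np.float32),2,None,(3,50,1e-6),5,0)[2])
E
```

```text
scene rack 0.056 0.068 1701 (array([ 499.5, -318.2]), array([170. ,  79.5]), 85.9) zmed 0.0633 zmax 0.0680 [ 0.5088 -0.3193  0.0631]
scene rack 0.08 0.125 495 (array([ 501.8, -319.4]), array([131.5,  30.8]), 86.6) zmed 0.0975 zmax 0.1200 [ 0.5061 -0.3281  0.0994]
[[ 0.50785995 -0.26847655]
 [ 0.500997   -0.36752427]]
scene sock 0.007 0.018 825 (array([563.1, -50. ]), array([100. , 100.2]), 85.8) zmed 0.0133 zmax 0.0180 [ 0.5788 -0.0556  0.0135]
scene sock 0.084 0.096 349 (array([562.1, -49.5]), array([48.5, 51.5]), 85.7) zmed 0.0909 zmax 0.0945 [ 0.5649 -0.0504  0.0903]
scene wedge 0.006 0.04 449 (array([496.6, 278.9]), array([ 47.9, 150.1]), 4.9) zmed 0.0177 zmax 0.0295 [0.513  0.2866 0.0177]
scene wedge 0.022 0.032 146 (array([508.2, 307.6]), array([18.5, 95. ]), 4.4) zmed 0.0261 zmax 0.0295 [0.5091 0.3143 0.0259]
side rack 0.056 0.068 1932 (array([ 500.6, -318.9]), array([172. ,  75.2]), 85.8) zmed 0.0616 zmax 0.0680 [ 0.4991 -0.3273  0.0616]
side rack 0.08 0.125 410 (array([ 499.1, -319.9]), array([131.2,  32.5]), 87.1) zmed 0.1000 zmax 0.1195 [ 0.4983 -0.3337  0.1001]
[[ 0.5031201  -0.271783  ]
 [ 0.4962053  -0.37106064]]
side sock 0.007 0.018 607 (array([562.9, -50.8]), array([102.3,  99.6]), 85.8) zmed 0.0120 zmax 0.0180 [ 0.5591 -0.0652  0.0125]
side sock 0.084 0.096 221 (array([563.5, -50.3]), array([51. , 48.1]), 86.7) zmed 0.0893 zmax 0.0939 [ 0.5632 -0.0516  0.089 ]
side wedge 0.006 0.04 156 (array([512. , 280.5]), array([ 14.7, 151. ]), 5.2) zmed 0.0189 zmax 0.0284 [0.5117 0.2771 0.0185]
side wedge 0.022 0.032 62 (array([509.4, 309.9]), array([13.3, 89.7]), 4.9) zmed 0.0255 zmax 0.0284 [0.5091 0.3135 0.0255]
```

```bash
cat >> h.py <<'E'
def go(x,y,z,deg,ref=None):
    """shift (cm, tool axes) and spin from measured pose (or ref=(x,y,z,deg)) to world target; deg = world angle of tool x"""
    o=bot.get_obs();p=np.array(o["eef_pos"]);w,a,b,c=o["tool_rot"];th=2*np.arctan2(b,a)
    if ref: p=np.array(ref[:3]);th=np.radians(ref[3])
    d=np.array([x,y,z])-p;c_,s_=np.cos(th),np.sin(th)
    sp=(th-np.radians(deg)+np.pi)%(2*np.pi)-np.pi
    print("at",p.round(4),"deg %.2f"%np.degrees(th),"tool_rot",np.round(o["tool_rot"],4),"F",np.round(o["contact_force"],1),"\nrow",np.round([100*(d[0]*c_+d[1]*s_),100*(d[0]*s_-d[1]*c_),-100*d[2]],2),round(sp,3))
E
python3 - <<'E'
from h import *
go(.47,-.37,.27,0)
c=bot.read_camera("wrist");print(np.round(c["pose"],3).tolist(),c["fovy"])
E
```

```text
at [ 0.212  -0.6403  0.2304] deg 18.33 tool_rot [-8.000e-04  9.872e-01  1.592e-01 -2.000e-04] F [ 0.3 -0.3  0.2] 
row [ 32.99 -17.54  -3.96] 0.32
[[0.314, -0.913, -0.26, 0.279], [-0.949, -0.303, -0.084, -0.619], [-0.002, 0.274, -0.962, 0.373], [0.0, 0.0, 0.0, 1.0]] 71.3937991039961
```

```bash
python3 -m jog '[[33,-17.5,-4,0.32],[33,-17.5,-4,0.32],[33,-17.5,-4,0.32],[33,-17.5,-4,0.32],[33,-17.5,-4,0.32],[33,-17.5,-4,0.32],[33,-17.5,-4,0.32],[33,-17.5,-4,0.32],[33,-17.5,-4,0.32],[33,-17.5,-4,0.32],[33,-17.5,-4,0.32],[33,-17.5,-4,0.32],[33,-17.5,-4,0.32],[33,-17.5,-4,0.32]]' -1 60
python3 - <<'E'
from h import *
c=bot.read_camera("wrist");np.savez("w1.npz",**c);cv2.imwrite("pics/w1.png",c["pixels"][:,:,::-1])
P=cloud(c).reshape(-1,3)
for l,h,w in((.056,.066,.1),(.08,.0905,.022),(.1,.125,.02)):
    m=(P[:,2]>l)&(P[:,2]<h)&(abs(P[:,0]-.497)<w)&(abs(P[:,1]+.368)<w if w<.1 else P[:,1]<-.1);q=P[m]
    print(l,m.sum(),rect(q) if len(q)>5 else 0,q.mean(0),np.percentile(q[:,2],[5,50,95,100]))
go(.4964,-.3684,.12,0)
E
```

```text
t: 1.32
eef_pos: [0.469, -0.3725, 0.271]
tool_rot: [0.0, 1.0, -0.002, -0.0]
contact_force: [0.2, -0.8, -0.2]
gripper_width: 1.003
grasp_force: 0.0
0.056 6200 (array([ 500.4, -317.7]), array([170.4,  75.3]), 85.9) [ 0.50229586 -0.31870255  0.06161735] [0.06035492 0.0616038  0.06285848 0.06598183]
0.08 125 (array([ 497.2, -367.7]), array([27.7, 27.9]), 12.2) [ 0.50396393 -0.36878057  0.08773156] [0.08571357 0.08796934 0.08926069 0.09034644]
0.1 434 (array([ 497.3, -368. ]), array([24.6, 24.8]), 89.6) [ 0.49764136 -0.36769969  0.11513299] [0.11389458 0.11550302 0.11665463 0.11753103]
at [ 0.4692 -0.3723  0.2711] deg -0.18 tool_rot [ 1.0e-04  1.0e+00 -1.5e-03 -3.0e-04] F [-0.2  0.  -0. ] 
row [ 2.72 -0.4  15.11] -0.003
```

View pics/w1.png

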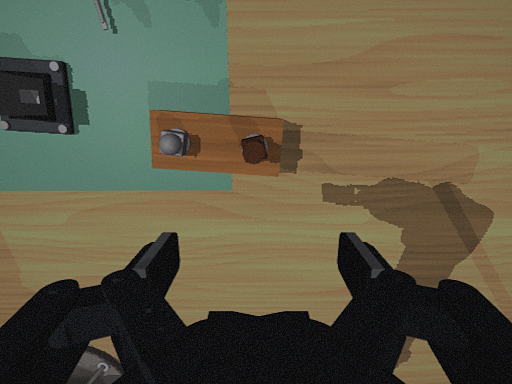

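```bash
python3 - <<'E'
from h import *
c=dict(np.load("w1.npz"));P=cloud(c)
cv2.imwrite("pics/w1c.png",cv2.resize(c["pixels"][120:180,225:305,::-1],None,fx=9,fy=9,interpolation=2))
print(np.round(bot.get_obs()["q"],2))
Q=P.reshape(-1,3)
for l,h in((.07,.0905),(.075,.089),(.086,.092)):
    q=Q[(Q[:,2]>l)&(Q[:,2]<h)&(np.hypot(Q[:,0]-.497,Q[:,1]+.368)<.024)];print(len(q),rect(q))
E
```

```text
[ 0.6   0.32 -0.04  1.7   0.01  1.13 -1.02]
140 (array([ 497.2, -367.7]), array([27.7, 27.9]), 12.2)
119 (array([ 497.2, -367.7]), array([27.7, 27.9]), 12.2)
121 (array([ 497.2, -367.7]), array([27.7, 27.9]), 12.2)
```

View pics/w1c.png

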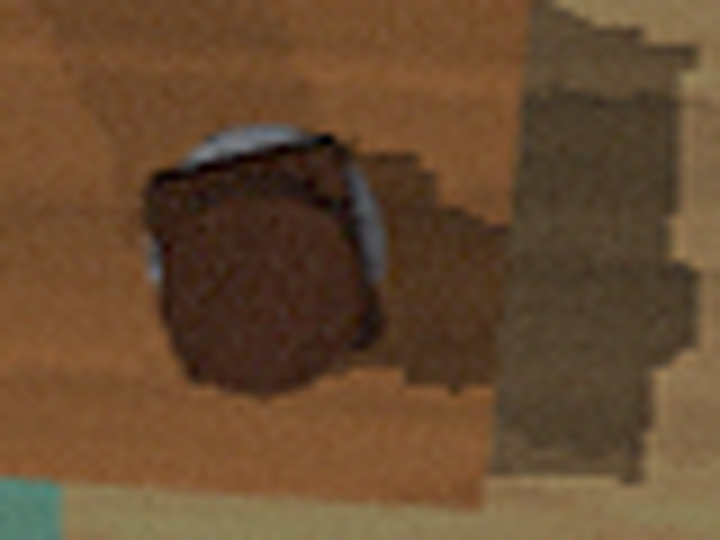

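The crop shows the block's top edge rising about 12° left to right, from (150,180) to (340,140). That matches the depth fit: centre (0.497, -0.368), yaw +12°.

```bash
python3 -m jog '[[2.8,-0.4,6,-0.21],[2.8,-0.4,11,-0.21],[2.8,-0.4,15,-0.21],[2.8,-0.4,17,-0.21],[2.8,-0.4,19,-0.21],[2.8,-0.4,19.5,-0.21],[2.8,-0.4,19.8,-0.21],[2.8,-0.4,20,-0.21],[2.8,-0.4,20,-0.21],[2.8,-0.4,20,-0.21]]' -0.2 60
python3 - <<'E'
from h import *
go(.497,-.368,.069,12)
E
```

```text
t: 2.2
eef_pos: [0.4996, -0.368, 0.0735]
tool_rot: [0.001, 0.995, 0.104, 0.001]
contact_force: [-0.9, 0.1, -0.1]
gripper_width: 0.597
grasp_force: 0.0
at [ 0.4996 -0.368   0.0735] deg 11.99 tool_rot [0.0012 0.9945 0.1045 0.0014] F [-0.9  0.1 -0.1] 
row [-0.26 -0.06  0.45] -0.0
```

```bash
python3 -m jog '[[0,0,0,0],[0,0,0,0],[0,0,0,0]]'; python3 -c "
from h import *
go(.497,-.368,.069,12)"
```

```text
t: 2.45
eef_pos: [0.4989, -0.3672, 0.0722]
tool_rot: [0.0, 0.995, 0.105, 0.001]
contact_force: [0.5, 0.8, 1.0]
gripper_width: 0.601
grasp_force: 0.0
at [ 0.4989 -0.3672  0.0722] deg 12.02 tool_rot [5.000e-04 9.945e-01 1.047e-01 6.000e-04] F [0.5 0.8 1. ] 
row [-0.2   0.04  0.32] 0.0
```

```bash
python3 -m jog '[[-0.2,0.04,0.2,0],[-0.2,0.04,0.3,0],[-0.2,0.04,0.3,0],[-0.2,0.04,0.3,0]]' ; python3 -m jog '[[0,0,0,0],[0,0,0,0],[0,0,0,0],[0,0,0,0],[0,0,0,0],[0,0,0,0]]' 1 60; python3 -c "
from h import *
go(.497,-.368,.069,12)
c=bot.read_camera('side');cv2.imwrite('pics/s2.png',cv2.resize(c['pixels'][230:350,200:360,::-1],None,fx=5,fy=5,interpolation=2))"
```

```text
t: 2.78
eef_pos: [0.4964, -0.3677, 0.0681]
tool_rot: [-0.0, 0.995, 0.105, -0.0]
contact_force: [0.2, 0.1, 0.1]
gripper_width: 0.6
grasp_force: 0.0
t: 3.28
eef_pos: [0.4968, -0.3678, 0.0685]
tool_rot: [0.0, 0.995, 0.105, 0.0]
contact_force: [0.3, 0.3, 2.7]
gripper_width: 0.312
grasp_force: 59.9
at [ 0.4968 -0.3678  0.0685] deg 12.02 tool_rot [1.000e-04 9.945e-01 1.047e-01 2.000e-04] F [0.3 0.3 2.7] 
row [ 0.01  0.02 -0.05] 0.0
```

View pics/s2.png

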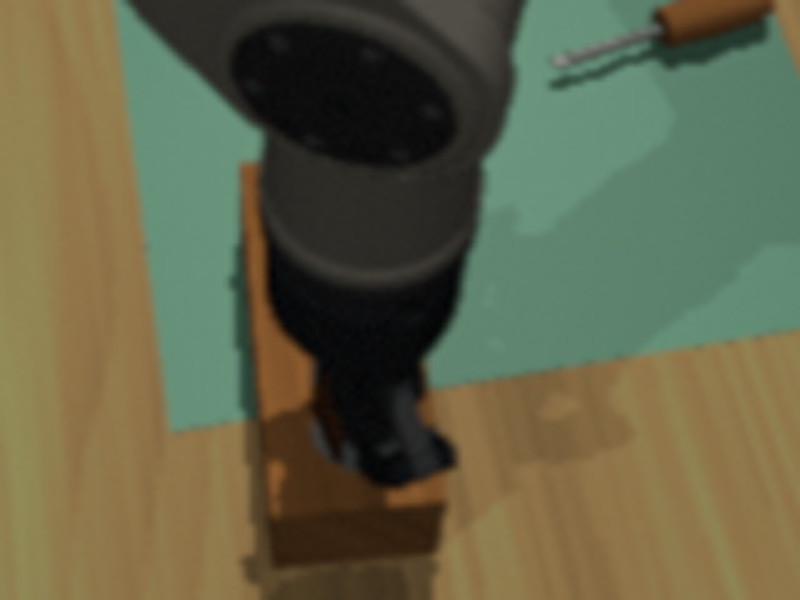

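Side crop: both fingers are closed around the block at (385,440), and the reported width of 26.5 mm fits the block. I'll lift now.

```bash
python3 -m jog '[[0,0,-1,0],[0,0,-3,0],[0,0,-6,0],[0,0,-10,0],[0,0,-14,0],[0,0,-17,0],[0,0,-18,0],[0,0,-18,0]]' - 80; python3 -c "
from h import *
go(.48,-.055,.245,0)"
```

```text
t: 4.0
eef_pos: [0.4978, -0.3685, 0.2517]
tool_rot: [0.002, 0.995, 0.105, 0.002]
contact_force: [-0.1, 0.1, -2.5]
gripper_width: 0.308
grasp_force: 78.9
at [ 0.4978 -0.3685  0.2517] deg 12.01 tool_rot [0.0018 0.9945 0.1046 0.0022] F [-0.1  0.1 -2.5] 
row [  4.79 -31.04   0.67] 0.21
```

```bash
python3 -m jog '[[1,-5,0.3,0.1],[2,-10,0.6,0.21],[2.5,-15,0.6,0.21],[3.5,-19,0.6,0.21],[4,-23,0.6,0.21],[4.5,-27,0.6,0.21],[4.8,-30,0.6,0.21],[4.8,-31,0.6,0.21],[4.8,-31,0.6,0.21],[4.8,-31,0.6,0.21],[4.8,-31,0.6,0.21],[4.8,-31,0.6,0.21]]'; python3 - <<'E'
from h import *
c=bot.read_camera("wrist");np.savez("w2.npz",**c)
im=c["pixels"][:,:,::-1].copy();cv2.imwrite("pics/w2.png",im)
P=cloud(c).reshape(-1,3)
for l,h,w in((.007,.017,.08),(.085,.094,.035)):
    q=P[(P[:,2]>l)&(P[:,2]<h)&(np.hypot(P[:,0]-.563,P[:,1]+.05)<w)];print(len(q),rect(q),np.median(q[:,2]))
go(.563,-.05,.15,0)
print(np.round(bot.get_obs()["q"],2))
E
```

```text
t: 5.0
eef_pos: [0.4784, -0.0561, 0.2412]
tool_rot: [0.0, 1.0, -0.001, -0.001]
contact_force: [0.8, -0.8, -2.0]
gripper_width: 0.31
grasp_force: 79.2
3553 (array([563.1, -49.2]), array([100. , 100.1]), 86.2) 0.011642068310514897
1713 (array([563.2, -49.1]), array([47.9, 48.1]), 86.1) 0.0895760510101552
at [ 0.4786 -0.0561  0.2415] deg -0.16 tool_rot [ 1.0e-04  1.0e+00 -1.4e-03 -8.0e-04] F [-0.3 -0.6 -2.4] 
row [ 8.44 -0.63  9.15] -0.003
[ 0.19  0.16 -0.23  1.98  0.04  1.01 -1.63]
```

View pics/w2.png

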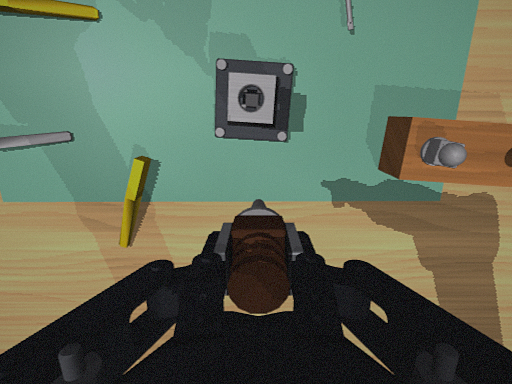

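Wrist view: socket at (251,98) with the mouth visible, head upright in the gripper at (260,260), shank tip at (258,205). I'll measure the head's offset in the hand.

```bash
python3 - <<'E'
from h import *
o=bot.get_obs();t=np.array(o["eef_pos"]);print(t)
for n in("wrist","scene","side"):
    c=bot.read_camera(n) if n!="wrist" else dict(np.load("w2.npz"))
    P=cloud(c).reshape(-1,3);C=c["pixels"].reshape(-1,3).astype(int)
    m=np.hypot(P[:,0]-t[0],P[:,1]-t[1])<.03
    for l,h in((-.06,-.02),(-.02,-.009),(-.009,0),(.035,.06)):
        q=P[m&(P[:,2]-t[2]>l)&(P[:,2]-t[2]<h)]
        if len(q)>8:print(n,l,h,len(q),rect(q-np.r_[t[:2],0]),(np.percentile(q[:,2],[2,50,98])-t[2]).round(4))
    dk=m&(P[:,2]-t[2]>.03)&(P[:,2]-t[2]<.06)&(C[:,0]>C[:,2]+12)
    q=P[dk]
    if len(q)>8:print(n,"brown",len(q),rect(q-np.r_[t[:2],0]),(np.percentile(q[:,2],[2,50,98])-t[2]).round(4))
E
```

```text
[ 0.47857795 -0.05607021  0.24145723]
wrist -0.06 -0.02 84 (array([ 5.7, -0.2]), array([10.9,  4.1]), 89.6) [-0.0588 -0.0446 -0.0341]
wrist -0.009 0 287 (array([12.7, -0.2]), array([10. , 30.3]), 0.2) [-0.0072 -0.0028 -0.0005]
wrist 0.035 0.06 5624 (array([1.1, 0.2]), array([59.5, 27.7]), 90.0) [0.0357 0.0465 0.0567]
wrist brown 3333 (array([0.7, 1.3]), array([55.5, 26.9]), 87.7) [0.0327 0.0465 0.0477]
scene -0.06 -0.02 87 (array([ 4.5, -2.8]), array([15. ,  9.2]), 71.7) [-0.0553 -0.0356 -0.0207]
scene -0.02 -0.009 37 (array([ 6.2, -2. ]), array([18.8, 10.3]), 82.5) [-0.0194 -0.0148 -0.0101]
scene -0.009 0 38 (array([11. , -3.3]), array([30.8, 10.7]), 77.7) [-0.0059 -0.003  -0.0002]
scene 0.035 0.06 325 (array([ 1.9, -0. ]), array([58.7, 28.3]), 88.8) [0.0355 0.0481 0.059 ]
scene brown 154 (array([-1. ,  6.3]), array([26.3, 40.4]), 14.3) [0.0313 0.0457 0.0502]
side -0.06 -0.02 54 (array([-0.8, -6.8]), array([ 7.8, 16.7]), 80.9) [-0.0567 -0.0354 -0.0207]
side -0.02 -0.009 12 (array([ 0.2, -9.6]), array([ 4.1, 14.4]), 85.5) [-0.0192 -0.0167 -0.0132]
side -0.009 0 22 (array([-3.6, -8.9]), array([17.3, 33.6]), 60.2) [-0.0071 -0.0029 -0.0007]
side 0.035 0.06 10 (array([-11.3, -14.1]), array([25.7,  0.6]), 89.9) [0.0362 0.0451 0.0569]
```

```bash
python3 -m jog '[[3,-0.3,0,0],[6,-0.66,1,0],[8.4,-0.66,3,0],[8.4,-0.66,5,0],[8.4,-0.66,7,0],[8.4,-0.66,8.2,0],[8.4,-0.66,8.2,0],[8.4,-0.66,8.2,0],[8.4,-0.66,8.2,0],[8.4,-0.66,8.2,0]]'; python3 -c "
from h import *
go(.5626,-.0495,.156,0)"
```

```text
t: 5.98
eef_pos: [0.5639, -0.0481, 0.1619]
tool_rot: [0.0, 1.0, -0.0, 0.001]
contact_force: [1.1, -0.5, -1.9]
gripper_width: 0.307
grasp_force: 79.2
at [ 0.5639 -0.0481  0.1619] deg -0.03 tool_rot [ 1.0e-04  1.0e+00 -3.0e-04  1.4e-03] F [ 1.1 -0.5 -1.9] 
row [-0.13  0.14  0.59] -0.001
```

```bash
python3 -m jog '[[-0.13,0.14,0.2,0],[-0.13,0.14,0.2,0],[-0.13,0.14,0.2,0],[-0.13,0.14,1,0],[-0.13,0.14,2,0],[-0.13,0.14,3,0],[-0.13,0.14,4,0],[-0.13,0.14,5,0],[-0.13,0.14,5,0],[-0.13,0.14,5,0]]'; python3 -c "
from h import *
go(.5626,-.0495,.1035,0)"
```

```text
t: 6.82
eef_pos: [0.562, -0.0493, 0.1096]
tool_rot: [-0.0, 1.0, -0.0, -0.0]
contact_force: [2.0, -0.6, -2.2]
gripper_width: 0.311
grasp_force: 79.2
at [ 0.562  -0.0493  0.1096] deg -0.00 tool_rot [-1.e-04  1.e+00 -0.e+00 -1.e-04] F [ 2.  -0.6 -2.2] 
row [0.06 0.02 0.61] -0.0
```

```bash
python3 -m jog '[[0.05,0.02,0.25,0.1],[0.05,0.02,0.45,0.15],[0.05,0.02,0.48,0.05],[0.05,0.02,0.5,-0.05],[0.05,0.02,0.52,-0.15],[0.05,0.02,0.55,-0.05],[0.05,0.02,0.57,0.05],[0.05,0.02,0.59,0.15],[0.05,0.02,0.62,0.05],[0.05,0.02,0.64,-0.05],[0.05,0.02,0.66,-0.15],[0.05,0.02,0.69,-0.05],[0.05,0.02,0.71,0.05],[0.05,0.02,0.73,0.15]]'; python3 -c "
from h import *
go(.5626,-.0495,.0965,0)"
```

```text
t: 7.98
eef_pos: [0.5627, -0.0488, 0.1036]
tool_rot: [-0.001, 0.997, -0.077, 0.001]
contact_force: [1.1, 2.2, -1.7]
gripper_width: 0.308
grasp_force: 79.4
at [ 0.5627 -0.0488  0.1036] deg -8.87 tool_rot [-5.00e-04  9.97e-01 -7.73e-02  5.00e-04] F [ 1.1  2.2 -1.7] 
row [-0.    0.07  0.71] -0.155
```

```bash
python3 -m jog '[[0,0.04,0.02,-0.1],[0,0.04,0.05,-0.2],[0,0.04,0.07,-0.3],[0,0.04,0.09,-0.2],[0,0.04,0.12,-0.1],[0,0.04,0.14,0],[0,0.04,0.16,-0.1],[0,0.04,0.19,-0.2],[0,0.04,0.21,-0.3],[0,0.04,0.23,-0.2],[0,0.04,0.26,-0.1],[0,0.04,0.28,0]]'; python3 -c "
from h import *
go(.5626,-.0495,.0965,0)"
```

```text
t: 8.98
eef_pos: [0.5628, -0.0488, 0.1014]
tool_rot: [-0.001, 0.997, -0.077, 0.001]
contact_force: [0.2, 2.5, 4.3]
gripper_width: 0.31
grasp_force: 80.2
at [ 0.5628 -0.0488  0.1014] deg -8.83 tool_rot [-7.00e-04  9.97e-01 -7.70e-02  7.00e-04] F [0.2 2.5 4.3] 
row [-0.01  0.07  0.49] -0.154
```

```bash
python3 -m jog '[[0,0.04,0.02,-0.1],[0,0.04,0.05,-0.2],[0,0.04,0.07,-0.3],[0,0.04,0.09,-0.2],[0,0.04,0.12,-0.1],[0,0.04,0.14,0],[0,0.04,0.16,-0.1],[0,0.04,0.19,-0.2],[0,0.04,0.21,-0.3],[0,0.04,0.23,-0.2],[0,0.04,0.26,-0.1],[0,0.04,0.28,0]]'; python3 -c "
from h import *
go(.5626,-.0495,.0965,0)"
```

```text
t: 9.98
eef_pos: [0.563, -0.0489, 0.0992]
tool_rot: [-0.001, 0.997, -0.077, 0.001]
contact_force: [-1.0, 2.6, 8.5]
gripper_width: 0.312
grasp_force: 80.7
at [ 0.563  -0.0489  0.0992] deg -8.81 tool_rot [-8.00e-04  9.97e-01 -7.68e-02  9.00e-04] F [-1.   2.6  8.5] 
row [-0.03  0.07  0.27] -0.154
```

```bash
python3 -m jog '[[0,0.04,0.02,-0.1],[0,0.04,0.05,-0.2],[0,0.04,0.07,-0.3],[0,0.04,0.09,-0.2],[0,0.04,0.12,-0.1],[0,0.04,0.14,0],[0,0.04,0.16,-0.1],[0,0.04,0.19,-0.2],[0,0.04,0.21,-0.3]]'; python3 -c "
from h import *
go(.5626,-.0495,.0965,0)"
```

```text
t: 10.73
eef_pos: [0.5629, -0.0489, 0.0974]
tool_rot: [-0.001, 0.997, 0.077, 0.001]
contact_force: [-2.5, 3.7, 11.0]
gripper_width: 0.306
grasp_force: 81.0
at [ 0.5629 -0.0489  0.0974] deg 8.89 tool_rot [-6.00e-04  9.97e-01  7.75e-02  9.00e-04] F [-2.5  3.7 11. ] 
row [-0.03  0.05  0.09] 0.155
```

```bash
python3 -m jog '[[0,0.04,0.02,0.1],[0,0.04,0.05,0.2],[0,0.04,0.07,0.3],[0,0.04,0.09,0.2],[0,0.04,0.11,0.1],[0,0.04,0.13,0]]'; python3 -c "
from h import *
go(.5626,-.0495,.0965,0)"
```

```text
t: 11.23
eef_pos: [0.5629, -0.049, 0.0962]
tool_rot: [-0.001, 0.997, 0.078, 0.001]
contact_force: [-4.0, 3.8, 12.6]
gripper_width: 0.311
grasp_force: 81.2
at [ 0.5629 -0.049   0.0962] deg 8.90 tool_rot [-8.00e-04  9.97e-01  7.76e-02  9.00e-04] F [-4.   3.8 12.6] 
row [-0.04  0.05 -0.03] 0.155
```

```bash
python3 -m jog '[[0,0,0.02,0.1],[0,0,0.04,0.2],[0,0,0.05,0.3],[0,0,0.06,0.2],[0,0,0.07,0.1],[0,0,0.08,0]]'; python3 -c "
from h import *
go(.5626,-.0495,.0965,0)
c=bot.read_camera('wrist');np.savez('w3.npz',**c)
P=cloud(c).reshape(-1,3)
for l,h,r0,r1 in((.08,.0925,.021,.035),(.0925,.099,.012,.019),(.14,.15,0,.012)):
    r=np.hypot(P[:,0]-.563,P[:,1]+.0495);q=P[(P[:,2]>l)&(P[:,2]<h)&(r>r0)&(r<r1)];print(l,len(q),np.median(q[:,2]))
"
```

```text
t: 11.73
eef_pos: [0.5629, -0.049, 0.0954]
tool_rot: [-0.001, 0.997, 0.077, 0.001]
contact_force: [-3.4, 5.4, 11.4]
gripper_width: 0.307
grasp_force: 81.1
at [ 0.5629 -0.049   0.0954] deg 8.89 tool_rot [-8.00e-04  9.97e-01  7.75e-02  9.00e-04] F [-3.4  5.4 11.4] 
row [-0.04  0.05 -0.11] 0.155
0.08 1503 0.08799128642798285
0.0925 268 0.09376491080209035
0.14 2272 0.14237271914682337
```

```bash
python3 -m jog '[[0,0,0.02,0.1],[0,0,0.04,0.2],[0,0,0.05,0.3],[0,0,0.06,0.2],[0,0,0.07,0.1],[0,0,0.08,0]]'; python3 -c "
from h import *
go(.5626,-.0495,.0965,0)
c=bot.read_camera('wrist');np.savez('w3.npz',**c)
P=cloud(c).reshape(-1,3)
for l,h,r0,r1 in((.08,.0915,.021,.035),(.0915,.099,.012,.019),(.138,.15,0,.012)):
    r=np.hypot(P[:,0]-.563,P[:,1]+.0495);q=P[(P[:,2]>l)&(P[:,2]<h)&(r>r0)&(r<r1)];print(l,len(q),np.median(q[:,2]))
"
```

```text
t: 12.28
eef_pos: [0.5629, -0.049, 0.0948]
tool_rot: [-0.001, 0.997, 0.077, 0.001]
contact_force: [-5.1, 5.3, 14.1]
gripper_width: 0.306
grasp_force: 81.5
at [ 0.5629 -0.049   0.0948] deg 8.88 tool_rot [-8.00e-04  9.97e-01  7.74e-02  9.00e-04] F [-5.1  5.3 14.1] 
row [-0.04  0.05 -0.17] 0.155
0.08 1489 0.08771440418829896
0.0915 308 0.09331539965729191
0.138 2254 0.14186988024145072
```

```bash
python3 -m jog '[[-0.02,-0.02,0.01,0.1],[-0.02,-0.02,0.03,0.2],[-0.02,-0.02,0.04,0.3],[-0.02,-0.02,0.05,0.2],[-0.02,-0.02,0.05,0.1],[-0.02,-0.02,0.06,0]]'; python3 -c "
from h import *
go(.5626,-.0495,.0965,0)
c=bot.read_camera('wrist');np.savez('w3.npz',**c)
P=cloud(c).reshape(-1,3)
for l,h,r0,r1 in((.08,.0915,.021,.035),(.0915,.099,.012,.019),(.138,.15,0,.012)):
    r=np.hypot(P[:,0]-.563,P[:,1]+.0495);q=P[(P[:,2]>l)&(P[:,2]<h)&(r>r0)&(r<r1)];print(l,len(q),np.median(q[:,2]))
"
```

```text
t: 12.83
eef_pos: [0.5629, -0.049, 0.0946]
tool_rot: [-0.001, 0.997, 0.077, 0.001]
contact_force: [-4.1, 4.4, 16.1]
gripper_width: 0.305
grasp_force: 81.8
at [ 0.5629 -0.049   0.0946] deg 8.86 tool_rot [-6.00e-04  9.97e-01  7.73e-02  1.20e-03] F [-4.1  4.4 16.1] 
row [-0.04  0.05 -0.19] 0.155
0.08 1480 0.08749624752432349
0.0915 309 0.09315302302241824
0.138 2264 0.14161295955235892
```

The force now rises at the pad's 10 N/mm, so the collar is on the rim. I'll unload and release.

```bash
python3 -m jog '[[0,0,-0.08,0],[0,0,-0.16,0],[0,0,-0.16,0]]' - 20; python3 -m jog '[[0,0,0,0],[0,0,0,0],[0,0,0,0],[0,0,0,0],[0,0,0,0]]' -0.2 20; python3 -m jog '[[0,0,-2,0],[0,0,-5,0],[0,0,-9,0],[0,0,-13,0],[-4,0,-16,0],[-8,0,-16,0],[-8,0,-16,0],[-8,0,-16,0]]' -1; python3 - <<'E'
from h import *
c=bot.read_camera('wrist');cv2.imwrite('pics/w4.png',c['pixels'][:,:,::-1])
P=cloud(c).reshape(-1,3);r=np.hypot(P[:,0]-.563,P[:,1]+.0495)
for l,h,r0,r1 in((.08,.0925,.021,.035),(.0925,.099,.012,.019),(.138,.15,0,.012),(.112,.121,.012,.022)):
    q=P[(P[:,2]>l)&(P[:,2]<h)&(r>r0)&(r<r1)];print(l,len(q),np.median(q[:,2]))
q=P[(P[:,2]>.138)&(P[:,2]<.15)&(r<.025)];print(rect(q))
go(.4805,.10,.25,0)
# map of other things on mat
for n in("scene","side"):
    P=cloud(dict(np.load(n+"0.npz")));z=P[...,2]
    m=((z>.005)&(z<.2)&(P[...,0]>.35)&(P[...,0]<.85)&(abs(P[...,1])<.45)).astype(np.uint8)
    k,L,st,_=cv2.connectedComponentsWithStats(m)
    for i in range(1,k):
        if st[i,4]>40:q=P[L==i];print(n,st[i,:2],rect(q),q[:,2].max().round(3))
E
```

```text
t: 13.13
eef_pos: [0.5629, -0.049, 0.0955]
tool_rot: [-0.001, 0.997, 0.076, 0.001]
contact_force: [-1.9, 3.9, 8.3]
gripper_width: 0.308
grasp_force: 80.7
t: 13.55
eef_pos: [0.5616, -0.0513, 0.0932]
tool_rot: [0.0, 0.997, 0.075, -0.0]
contact_force: [-0.8, 0.1, 0.3]
gripper_width: 0.6
grasp_force: 0.0
t: 14.22
eef_pos: [0.4806, -0.0639, 0.2539]
tool_rot: [0.001, 0.997, 0.074, -0.0]
contact_force: [-0.2, 0.7, -0.1]
gripper_width: 0.999
grasp_force: 0.0
0.08 809 0.08938155604760561
0.0925 67 0.09430631139982432
0.138 587 0.14341308154802868
0.112 176 0.11597387986653826
(array([563.6, -49. ]), array([24.6, 25.1]), 8.5)
at [ 0.4822 -0.0634  0.2536] deg 8.53 tool_rot [3.000e-04 9.972e-01 7.430e-02 3.000e-04] F [ 1.2  0.3 -0.5] 
row [  2.25 -16.18   0.36] 0.149
scene [283 161] (array([421.5, 127.6]), array([ 14.1, 144.7]), 69.9) 0.03
scene [329 174] (array([500.1, 279.2]), array([ 40.9, 150.1]), 4.9) 0.03
scene [210 192] (array([524.8, -47.3]), array([100.2, 177.6]), 86.4) 0.095
scene [ 64 196] (array([ 500.2, -318.4]), array([170.5,  80.8]), 86.0) 0.12
scene [333 223] (array([673.8, 217.7]), array([150.2,  19.7]), 83.6) 0.03
scene [309 248] (array([739.7,  80.5]), array([49.8, 49.1]), 21.4) 0.059
scene [190 265] (array([ 711.1, -158.5]), array([131.6,  25.5]), 10.9) 0.03
side [231 122] (array([512.1, 279.4]), array([ 14.7, 153.3]), 5.2) 0.028
side [283 129] (array([674.7, 218.4]), array([147.5,  15.1]), 84.7) 0.029
side [309 157] (array([737.5,  78.6]), array([49.1, 48.5]), 16.6) 0.059
side [192 169] (array([420. , 132.6]), array([ 26.6, 149. ]), 69.6) 0.029
side [252 187] (array([562.9, -50.8]), array([102.3,  99.6]), 85.8) 0.094
side [310 225] (array([ 710.5, -158.7]), array([128. ,  25.3]), 7.6) 0.028
side [248 260] (array([ 500.5, -318.9]), array([172. ,  75.3]), 85.9) 0.12
```

View pics/w4.png

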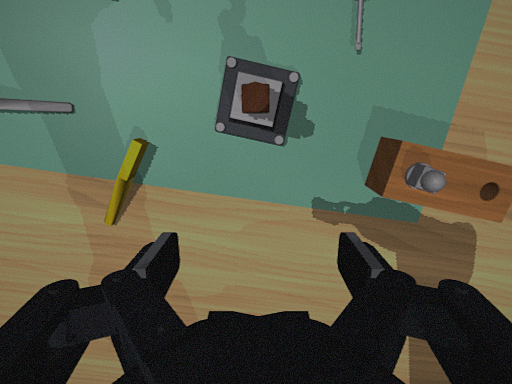

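Wrist view: the head sits down on the column at (255,98). The collar top is at 94.3 mm, which is rim plus 5, so it's home. The steel wedge shows at left, around (40,105), so I'll move there.

```bash
python3 -c "
from h import *
go(.51,.23,.25,95)"; python3 -m jog '[[2,-2,0.4,-0.1],[4,-5,0.4,-0.2],[5,-8,0.4,-0.35],[6,-12,0.4,-0.45],[7,-16,0.4,-0.6],[7,-20,0.4,-0.7],[7,-24,0.4,-0.85],[7,-28,0.4,-0.95],[7.1,-28.6,0.4,-1.1],[7.1,-28.6,0.4,-1.2],[7.1,-28.6,0.4,-1.3],[7.1,-28.6,0.4,-1.4],[7.1,-28.6,0.4,-1.5],[7.1,-28.6,0.4,-1.51],[7.1,-28.6,0.4,-1.51],[7.1,-28.6,0.4,-1.51]]'; python3 - <<'E'
from h import *
c=bot.read_camera('wrist');cv2.imwrite('pics/w5.png',c['pixels'][:,:,::-1])
P=cloud(c);Q=P.reshape(-1,3)
print(np.round(bot.get_obs()["q"],2))
q=Q[(abs(Q[:,0]-.51)<.05)&(Q[:,1]>.17)&(Q[:,1]<.39)]
for l,h in((.004,.035),(.0235,.03)):
    s=q[(q[:,2]>l)&(q[:,2]<h)];print(len(s),rect(s),np.median(s[:,2]),s[:,1].min(),s[:,1].max())
    ctr=[np.median(s[abs(s[:,1]-y)<.006][:,0]).round(4) if (abs(s[:,1]-y)<.006).any() else None for y in(.21,.24,.27,.30,.33,.345)];print(ctr)
go(.507,.341,.009,95)
E
```

```text
at [ 0.4822 -0.0634  0.2536] deg 8.53 tool_rot [3.000e-04 9.972e-01 7.430e-02 3.000e-04] F [ 1.2  0.3 -0.5] 
row [  7.1  -28.6    0.36] -1.509
t: 15.6
eef_pos: [0.5106, 0.2308, 0.2489]
tool_rot: [-0.001, 0.676, 0.737, -0.0]
contact_force: [0.2, 0.0, -0.1]
gripper_width: 1.0
grasp_force: 0.0
[-0.01  0.34 -0.66  1.78  0.23  1.1  -0.66]
1161 (array([513.2, 281.3]), array([ 13.3, 148.8]), 4.9) 0.02403588569360765 0.20699093955739528 0.3557739139376423
[np.float64(0.5192), np.float64(0.5169), np.float64(0.514), np.float64(0.5113), np.float64(0.5089), np.float64(0.5076)]
605 (array([510.1, 317.3]), array([13.2, 76.6]), 4.9) 0.025580623385538126 0.2790598823910399 0.3557739139376423
[None, None, None, np.float64(0.5114), np.float64(0.5089), np.float64(0.5076)]
at [0.5105 0.2307 0.249 ] deg 94.97 tool_rot [-3.000e-04  6.758e-01  7.371e-01 -1.000e-04] F [-0.3  0.3  0. ] 
row [11.01  0.6  24.  ] -0.001
```

```bash
python3 -m jog '[[3,0.67,3,0],[6,0.67,7,0],[9,0.67,11,0],[11.1,0.67,15,0],[11.1,0.67,18,0],[11.1,0.67,21,0],[11.1,0.67,22,0],[11.1,0.67,22,0],[11.1,0.67,22,0],[11.1,0.67,22,0]]' -0.2 60; python3 -c "
from h import *
go(.5076,.3418,.006,95)"
```

```text
t: 16.48
eef_pos: [0.5088, 0.3423, 0.0319]
tool_rot: [0.0, 0.676, 0.737, 0.002]
contact_force: [-0.7, -0.9, 0.4]
gripper_width: 0.597
grasp_force: 0.0
at [0.5088 0.3423 0.0319] deg 95.01 tool_rot [5.000e-04 6.755e-01 7.374e-01 1.800e-03] F [-0.7 -0.9  0.4] 
row [-0.04 -0.13  2.59] 0.0
```

```bash
python3 -m jog '[[0,-0.1,1,0],[0,-0.1,2,0],[0,-0.1,2.3,0],[0,-0.1,2.3,0],[0,-0.1,2.3,0],[0,-0.1,2.3,0]]'; python3 -c "
from h import *
go(.5076,.3418,.006,95)"
```

```text
t: 16.98
eef_pos: [0.5062, 0.3417, 0.0066]
tool_rot: [0.0, 0.675, 0.738, 0.0]
contact_force: [0.4, -0.1, 0.2]
gripper_width: 0.603
grasp_force: 0.0
at [0.5062 0.3417 0.0066] deg 95.10 tool_rot [0.000e+00 6.749e-01 7.379e-01 1.000e-04] F [ 0.4 -0.1  0.2] 
row [-0.    0.14  0.06] 0.002
```

```bash
python3 -m jog '[[0,0.12,0,0],[0,0.12,0,0],[0,0.12,0,0]]' ;python3 -m jog '[[0,0,0,0],[0,0,0,0],[0,0,0,0],[0,0,0,0],[0,0,0,0],[0,0,0,0],[0,0,0,0]]' 1 100; python3 -c "
from h import *
go(.5076,.3418,.006,95)"
```

```text
t: 17.23
eef_pos: [0.5075, 0.3418, 0.0066]
tool_rot: [0.0, 0.675, 0.738, 0.0]
contact_force: [-0.2, -0.0, 0.2]
gripper_width: 0.601
grasp_force: 0.0
t: 17.82
eef_pos: [0.5073, 0.3417, 0.0067]
tool_rot: [0.0, 0.675, 0.738, 0.0]
contact_force: [-0.5, -0.7, 6.6]
gripper_width: 0.141
grasp_force: 98.3
at [0.5073 0.3417 0.0067] deg 95.09 tool_rot [1.000e-04 6.750e-01 7.378e-01 1.000e-04] F [-0.5 -0.7  6.6] 
row [0.01 0.03 0.07] 0.002
```

```bash
python3 -m jog '[[0,0,-1,0],[0,0,-3,0],[0,0,-5,0],[0,0,-5,0],[0,0,-5,0]]'; python3 -c "
from h import *
go(.5766,.1361,.045,85.9)"
```

```text
t: 18.23
eef_pos: [0.5079, 0.342, 0.0573]
tool_rot: [0.0, 0.675, 0.738, 0.001]
contact_force: [-0.7, -0.8, -3.0]
gripper_width: 0.137
grasp_force: 97.9
at [0.5079 0.342  0.0573] deg 95.09 tool_rot [2.000e-04 6.750e-01 7.378e-01 1.100e-03] F [-0.7 -0.8 -3. ] 
row [-21.12   5.02   1.23] 0.16
```

```bash
python3 -m jog '[[-3,1,0,0.1],[-7,2,0,0.16],[-11,3.5,0,0.16],[-15,4.5,0,0.16],[-18.5,5,0.4,0.16],[-20.5,5,0.8,0.16],[-21.1,5,1.2,0.16],[-21.1,5,1.2,0.16],[-21.1,5,1.2,0.16],[-21.1,5,1.2,0.16],[-21.1,5,1.2,0.16],[-21.1,5,1.2,0.16]]'; python3 - <<'E'
from h import *
go(.5766,.1361,.036,85.9)
S=np.array([.5633,-.0494]);u=np.array([.0715,.9974]);v=np.array([.9974,-.0715])
for n in("scene","side"):
    c=bot.read_camera(n);np.savez(n+"6.npz",**c);P=cloud(c).reshape(-1,3)
    d=P[:,:2]-S;a=d@u;b=d@v
    m=(a>.035)&(a<.22)&(abs(b)<.03)&(P[:,2]>.02)&(P[:,2]<.075);q=P[m];A=a[m];B=b[m];print(n,m.sum(),"a min %.4f"%A.min())
    for y in(.06,.08,.10,.12,.14,.15):
        k=abs(A-y)<.01
        if k.sum()>5: t=q[k,2].max();kk=k&(q[:,2]>t-.004);print(y,k.sum(),"b range",B[kk].min().round(4),B[kk].max().round(4),"ztop %.4f zmin %.4f"%(np.median(q[kk,2]),q[k,2].min()))
E
```

```text
t: 19.23
eef_pos: [0.5756, 0.1379, 0.0446]
tool_rot: [-0.0, 0.731, 0.682, 0.0]
contact_force: [-0.3, -0.2, -2.5]
gripper_width: 0.139
grasp_force: 97.9
at [0.5756 0.1379 0.0446] deg 86.08 tool_rot [-2.000e-04  7.309e-01  6.825e-01  4.000e-04] F [-0.3 -0.2 -2.5] 
row [-0.17  0.11  0.86] 0.003
scene 677 a min 0.0510
0.06 58 b range -0.0104 0.0071 ztop 0.0483 zmin 0.0355
0.08 76 b range -0.0081 0.0039 ztop 0.0525 zmin 0.0373
0.1 85 b range -0.0075 0.0064 ztop 0.0571 zmin 0.0379
0.12 99 b range -0.0074 0.007 ztop 0.0616 zmin 0.0391
0.14 107 b range -0.0093 0.0068 ztop 0.0646 zmin 0.0376
0.15 110 b range -0.0094 0.0068 ztop 0.0649 zmin 0.0376
side 213 a min 0.0717
0.08 17 b range -0.0073 -0.0013 ztop 0.0513 zmin 0.0418
0.1 26 b range -0.0068 0.0065 ztop 0.0552 zmin 0.0507
0.12 34 b range -0.0039 0.0061 ztop 0.0618 zmin 0.0362
0.14 29 b range -0.0076 0.0049 ztop 0.0628 zmin 0.0396
0.15 27 b range -0.0071 0.0068 ztop 0.0630 zmin 0.0432
```

```bash
python3 -m jog '[[0,0.11,0.5,0.003],[0,0.11,0.86,0.003],[-0.5,0.11,0.86,0.003],[-1,0.11,0.86,0.003],[-1,0.11,0.86,0.003],[-1,0.11,0.86,0.003]]'; python3 - <<'E'
from h import *
S=np.array([.5633,-.0494]);u=np.array([.0715,.9974]);v=np.array([.9974,-.0715])
p=np.array(bot.get_obs()["eef_pos"]);d=p[:2]-S;print("a",d@u,"b",d@v,p[2])
A,B,C=[],[],[]
for n in("scene","side"):
    c=bot.read_camera(n);P=cloud(c).reshape(-1,3)
    if n=="scene":cv2.imwrite("pics/s7.png",cv2.resize(c["pixels"][155:260,200:325,::-1],None,fx=5,fy=5,interpolation=2))
    d=P[:,:2]-S;a=d@u;b=d@v
    for y in np.arange(.05,.15,.012):
        top=.030+.006+.22*min(max(y-float((p[:2]-S)@u)+.136,0),.091)
        k=(abs(a-y)<.006)&(abs(b)<.02)&(abs(P[:,2]-top)<.003)
        if k.sum()>6:print(n,y.round(3),k.sum(),"mid %.4f"%((b[k].min()+b[k].max())/2),"w %.4f"%np.ptp(b[k]))
go(.5766,.1361,.036,85.9)
E
```

```text
t: 19.83
eef_pos: [0.5763, 0.1249, 0.0358]
tool_rot: [0.0, 0.733, 0.68, -0.0]
contact_force: [0.3, 0.2, -2.7]
gripper_width: 0.136
grasp_force: 97.9
a 0.17481427093393048 b 0.0005144740075831156 0.03576037359702011
scene 0.05 32 mid -0.0002 w 0.0146
scene 0.062 28 mid -0.0002 w 0.0153
scene 0.074 29 mid -0.0010 w 0.0151
scene 0.086 28 mid -0.0009 w 0.0159
scene 0.098 29 mid -0.0009 w 0.0157
scene 0.11 27 mid 0.0003 w 0.0167
scene 0.122 27 mid 0.0007 w 0.0154
scene 0.134 25 mid 0.0007 w 0.0152
scene 0.146 28 mid 0.0010 w 0.0149
side 0.098 14 mid 0.0001 w 0.0127
side 0.11 14 mid 0.0013 w 0.0123
side 0.122 11 mid 0.0001 w 0.0121
side 0.134 14 mid 0.0010 w 0.0134
side 0.146 10 mid 0.0006 w 0.0098
at [0.5764 0.1258 0.036 ] deg 85.74 tool_rot [0.000e+00 7.329e-01 6.804e-01 2.000e-04] F [-0.1  1.2 -1.9] 
row [ 1.02 -0.05 -0.  ] -0.003
```

View pics/s7.png

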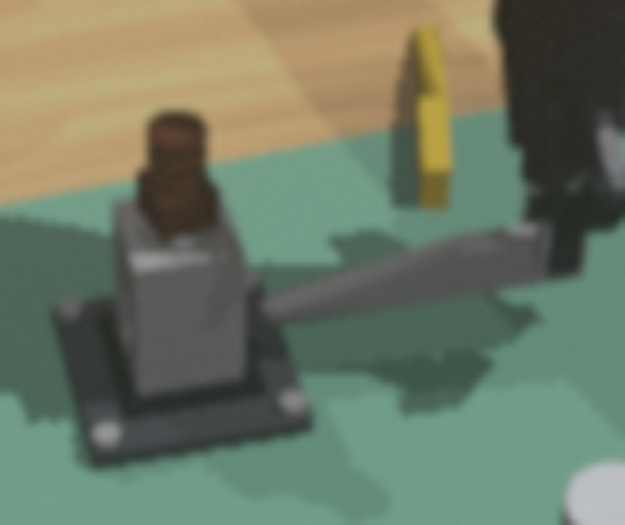

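Scene crop: the wedge's thin end is at (270,305), level and lined up with the column's right face by the slot. The head is home at (178,200).

```bash
python3 -m jog '[[-0.5,-0.03,0,-0.003],[-1,-0.03,0,-0.003],[-1.5,-0.03,0,-0.003],[-2,-0.03,0,-0.003],[-2.5,-0.03,0,-0.003],[-3,-0.03,0,-0.003],[-3,-0.03,0,-0.003]]'; python3 -c "
from h import *
S=np.array([.5633,-.0494]);go(S[0]+.0715*.078,S[1]+.9974*.078,.0355,85.9)"
```

```text
t: 20.52
eef_pos: [0.5737, 0.0941, 0.0357]
tool_rot: [0.0, 0.732, 0.681, -0.001]
contact_force: [0.3, -0.2, -3.4]
gripper_width: 0.139
grasp_force: 97.9
at [0.5737 0.0941 0.0357] deg 85.83 tool_rot [ 3.000e-04  7.324e-01  6.809e-01 -5.000e-04] F [ 0.3 -0.2 -3.4] 
row [-6.59  0.    0.02] -0.001
```

```bash
python3 -m jog '[[-0.4,0,0.03,0],[-0.8,0,0.06,0],[-1,0,0.08,0],[-1,0,0.1,0],[-1,0,0.1,0]]'; python3 -c "
from h import *
S=np.array([.5633,-.0494]);go(S[0]+.0715*.078,S[1]+.9974*.078,.0355,85.9)"
```

```text
t: 20.93
eef_pos: [0.573, 0.0859, 0.0348]
tool_rot: [-0.0, 0.732, 0.681, -0.0]
contact_force: [-0.7, 0.4, -2.3]
gripper_width: 0.137
grasp_force: 98.0
at [0.573  0.0859 0.0348] deg 85.92 tool_rot [-0.      0.7318  0.6815 -0.    ] F [-0.7  0.4 -2.3] 
row [-5.77 -0.   -0.07] 0.0
```

```bash
python3 -m jog '[[-0.3,0,0.03,0],[-0.5,0,0.05,0],[-0.5,0,0.07,0],[-0.5,0,0.07,0]]'; python3 -c "
from h import *
S=np.array([.5633,-.0494]);go(S[0]+.0715*.078,S[1]+.9974*.078,.0355,85.9)"
```

```text
t: 21.27
eef_pos: [0.5728, 0.0806, 0.0342]
tool_rot: [0.0, 0.732, 0.681, -0.0]
contact_force: [-0.1, -0.8, -0.7]
gripper_width: 0.138
grasp_force: 98.1
at [0.5728 0.0806 0.0342] deg 85.92 tool_rot [ 2.000e-04  7.318e-01  6.815e-01 -1.000e-04] F [-0.1 -0.8 -0.7] 
row [-5.24 -0.02 -0.13] 0.0
```

```bash
python3 -m jog '[[-0.3,0,0,0],[-0.6,0,0,0],[-0.9,0,0,0],[-1.2,0,0,0],[-1.5,0,0,0],[-1.8,0,0,0],[-1.8,0,0,0]]'; python3 -c "
from h import *
S=np.array([.5633,-.0494]);go(S[0]+.0715*.078,S[1]+.9974*.078,.0343,85.9)"
```

```text
t: 21.85
eef_pos: [0.572, 0.0681, 0.0349]
tool_rot: [-0.002, 0.731, 0.683, 0.003]
contact_force: [0.4, 11.8, -1.2]
gripper_width: 0.139
grasp_force: 98.2
at [0.572  0.0681 0.0349] deg 86.09 tool_rot [-0.0015  0.7308  0.6826  0.0034] F [ 0.4 11.8 -1.2] 
row [-3.98 -0.05  0.06] 0.003
```

```bash
python3 -m jog '[[-0.2,0,0,0],[-0.4,0,0,0],[-0.6,0,0,0],[-0.8,0,0,0],[-1,0,0,0],[-1.2,0,0,0],[-1.2,0,0,0],[-1.2,0,0,0]]'; python3 -c "
from h import *
S=np.array([.5633,-.0494]);go(S[0]+.0715*.078,S[1]+.9974*.078,.0343,85.9)"
```

```text
t: 22.52
eef_pos: [0.5719, 0.0611, 0.0355]
tool_rot: [-0.003, 0.729, 0.684, 0.006]
contact_force: [1.0, 20.6, -1.4]
gripper_width: 0.141
grasp_force: 98.1
at [0.5719 0.0611 0.0355] deg 86.31 tool_rot [-0.0027  0.7295  0.684   0.0061] F [ 1.  20.6 -1.4] 
row [-3.28 -0.09  0.12] 0.007
```

```bash
python3 -m jog '[[-0.2,-0.03,0,0.005],[-0.4,-0.06,0,0.005],[-0.6,-0.06,0,0.005],[-0.8,-0.06,0,0.005],[-1,-0.06,0,0.005],[-1,-0.06,0,0.005]]'; python3 -c "
from h import *
S=np.array([.5633,-.0494]);go(S[0]+.0715*.078,S[1]+.9974*.078,.0343,85.9)
c=bot.read_camera('scene');P=cloud(c).reshape(-1,3);r=np.hypot(P[:,0]-S[0],P[:,1]-S[1]);q=P[(r<.012)&(P[:,2]>.12)];print('head top',np.median(q[q[:,2]>q[:,2].max()-.006][:,2]),len(q))"
```

```text
t: 23.02
eef_pos: [0.5714, 0.053, 0.0358]
tool_rot: [-0.003, 0.731, 0.683, 0.008]
contact_force: [2.1, 24.0, -0.8]
gripper_width: 0.14
grasp_force: 98.0
at [0.5714 0.053  0.0358] deg 86.11 tool_rot [-0.0029  0.7307  0.6827  0.0076] F [ 2.1 24.  -0.8] 
row [-2.47 -0.08  0.15] 0.004
head top 0.1469523375820354 125
```

```bash
python3 -m jog '[[-0.15,-0.02,0,0],[-0.3,-0.04,0,0],[-0.45,-0.04,0,0],[-0.6,-0.04,0,0],[-0.6,-0.04,0,0],[-0.6,-0.04,0,0]]'; python3 -c "
from h import *
S=np.array([.5633,-.0494]);go(S[0]+.0715*.078,S[1]+.9974*.078,.0343,85.9)"
```

```text
t: 23.57
eef_pos: [0.5708, 0.0481, 0.036]
tool_rot: [-0.003, 0.73, 0.683, 0.008]
contact_force: [2.0, 26.5, -1.9]
gripper_width: 0.138
grasp_force: 98.0
at [0.5708 0.0481 0.036 ] deg 86.17 tool_rot [-0.003   0.7303  0.683   0.0082] F [ 2.  26.5 -1.9] 
row [-1.98 -0.06  0.17] 0.005
```

```bash
python3 -m jog '[[-0.15,-0.02,0,0],[-0.3,-0.04,0,0],[-0.4,-0.04,0,0],[-0.5,-0.04,0,0],[-0.5,-0.04,0,0],[-0.5,-0.04,0,0]]' 1 120; python3 - <<'E'
from h import *
S=np.array([.5633,-.0494]);go(S[0]+.0715*.078,S[1]+.9974*.078,.0343,85.9)
c=bot.read_camera('scene');np.savez('s8.npz',**c);cv2.imwrite("pics/s8.png",cv2.resize(c["pixels"][155:260,180:305,::-1],None,fx=5,fy=5,interpolation=2))
P=cloud(c).reshape(-1,3);r=np.hypot(P[:,0]-S[0],P[:,1]-S[1]);q=P[(r<.012)&(P[:,2]>.12)];print('head top',np.median(q[q[:,2]>q[:,2].max()-.006][:,2]),len(q))
u=np.array([.0715,.9974]);v=np.array([.9974,-.0715]);d=P[:,:2]-S;a=d@u;b=d@v
print("thin end a", a[(a<-.027)&(a>-.1)&(abs(b)<.009)&(P[:,2]>.027)&(P[:,2]<.06)].min(initial=9), "thick end a",a[(a>.07)&(a<.12)&(abs(b)<.006)&(P[:,2]>.05)&(P[:,2]<.058)].max(initial=-9))
E
```

```text
t: 24.07
eef_pos: [0.5704, 0.0445, 0.0361]
tool_rot: [-0.003, 0.73, 0.683, 0.009]
contact_force: [2.7, 29.7, -2.2]
gripper_width: 0.13
grasp_force: 119.2
at [0.5704 0.0445 0.0361] deg 86.22 tool_rot [-0.0033  0.73    0.6834  0.0091] F [ 2.7 29.7 -2.2] 
row [-1.61 -0.04  0.18] 0.006
head top 0.1480725122606243 104
thin end a -0.04195793855555284 thick end a 0.08421355661251399
```

View pics/s8.png

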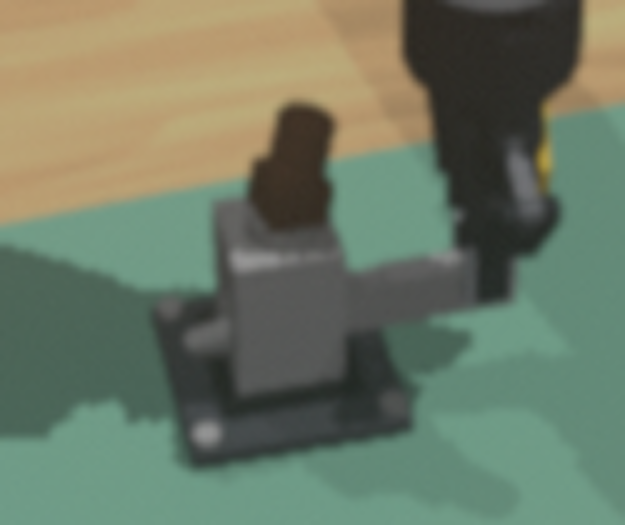

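Scene crop: the head is rising but leans slightly toward the thick end (303,105 over 290,205). The thin end is out on the far side at (200,335), and the wedge hasn't slipped in the grip (thin end at -42 mm). I'll continue in small steps.

```bash
cat > chk.py <<'E'
from h import *
S=np.array([.5633,-.0494]);go(S[0]+.0715*.078,S[1]+.9974*.078,.0343,85.9)
u=np.array([.0715,.9974]);v=np.array([.9974,-.0715])
for n in("scene","side"):
    c=bot.read_camera(n)
    P=cloud(c).reshape(-1,3);d=P[:,:2]-S;a=d@u;b=d@v
    q=(abs(a)<.022)&(abs(b)<.022)&(P[:,2]>.125);t=q&(P[:,2]>P[q,2].max()-.008)
    print(n,'head top z %.4f a %.4f b %.4f'%(np.median(P[t,2]),(a[t].min()+a[t].max())/2,(b[t].min()+b[t].max())/2),"thin a %.4f"%a[(a<-.027)&(a>-.1)&(abs(b)<.009)&(P[:,2]>.027)&(P[:,2]<.06)].min(initial=9))
E
python3 -m jog '[[-0.15,0,0,0],[-0.3,0,0,0],[-0.4,0,0,0],[-0.4,0,0,0],[-0.4,0,0,0]]'; python3 chk.py
```

```text
t: 24.53
eef_pos: [0.5701, 0.0416, 0.0362]
tool_rot: [-0.004, 0.73, 0.684, 0.01]
contact_force: [2.2, 32.0, -1.6]
gripper_width: 0.129
grasp_force: 119.3
at [0.5701 0.0416 0.0362] deg 86.26 tool_rot [-0.0037  0.7298  0.6836  0.0096] F [ 2.2 32.  -1.6] 
row [-1.33 -0.04  0.19] 0.006
scene head top z 0.4480 a 0.0206 b -0.0217 thin a -0.0449
side head top z 0.4471 a 0.0193 b -0.0207 thin a -0.0461
```

```bash
sed -i 's/(P\[:,2\]>.125)/(P[:,2]>.125)\&(P[:,2]<.18)/' chk.py; python3 -m jog '[[0,0,0.1,0],[-0.1,0,0.2,0],[-0.2,0,0.3,0],[-0.2,0,0.3,0],[-0.2,0,0.3,0]]'; python3 chk.py
```

```text
t: 25.05
eef_pos: [0.5705, 0.0406, 0.0342]
tool_rot: [-0.004, 0.73, 0.684, 0.01]
contact_force: [0.3, 32.9, 6.1]
gripper_width: 0.13
grasp_force: 120.6
at [0.5705 0.0406 0.0342] deg 86.28 tool_rot [-0.0035  0.7296  0.6838  0.0102] F [ 0.3 32.9  6.1] 
row [-1.22 -0.08 -0.01] 0.007
scene head top z 0.1464 a 0.0118 b -0.0002 thin a -0.0462
side head top z 0.1452 a 0.0113 b -0.0005 thin a -0.0478
```

```bash
python3 -m jog '[[-0.1,0.04,0,0],[-0.2,0.08,0,0],[-0.3,0.08,0,0],[-0.4,0.08,0,0],[-0.4,0.08,0,0],[-0.4,0.08,0,0]]'; python3 chk.py
```

```text
t: 25.65
eef_pos: [0.5705, 0.0382, 0.0342]
tool_rot: [-0.004, 0.729, 0.684, 0.01]
contact_force: [-0.1, 37.5, 6.4]
gripper_width: 0.13
grasp_force: 120.6
at [0.5705 0.0382 0.0342] deg 86.35 tool_rot [-0.0043  0.7292  0.6842  0.0105] F [-0.1 37.5  6.4] 
row [-0.99 -0.1  -0.01] 0.008
scene head top z 0.1468 a 0.0119 b -0.0009 thin a -0.0485
side head top z 0.1449 a 0.0108 b -0.0007 thin a -0.0490
```

```bash
python3 -m jog '[[0.4,0,0,0],[0.8,0,0,0],[1.2,0,0,0],[1.6,0,0,0],[2,0,0,0],[2.3,0,0,0],[2.3,0,0,0],[2.3,0,0,0]]'; python3 chk.py
```

```text
t: 26.42
eef_pos: [0.5711, 0.0428, 0.0326]
tool_rot: [0.001, 0.733, 0.68, 0.001]
contact_force: [0.3, -0.6, 8.9]
gripper_width: 0.135
grasp_force: 121.0
at [0.5711 0.0428 0.0326] deg 85.65 tool_rot [0.0014 0.7335 0.6797 0.001 ] F [ 0.3 -0.6  8.9] 
row [-1.45 -0.11 -0.17] -0.004
scene head top z 0.1484 a 0.0060 b -0.0005 thin a -0.0443
side head top z 0.1466 a 0.0060 b 0.0007 thin a -0.0456
```

```bash
python3 -m jog '[[0.3,0,-0.1,0],[0.6,0,-0.15,0],[0.9,0,-0.15,0],[0.9,0,-0.15,0],[0.9,0,-0.15,0]]'; python3 chk.py
```

```text
t: 26.93
eef_pos: [0.5703, 0.0521, 0.0328]
tool_rot: [0.0, 0.733, 0.68, 0.0]
contact_force: [0.0, -1.7, 5.6]
gripper_width: 0.131
grasp_force: 120.4
at [0.5703 0.0521 0.0328] deg 85.66 tool_rot [3.000e-04 7.334e-01 6.798e-01 1.000e-04] F [ 0.  -1.7  5.6] 
row [-2.37  0.03 -0.15] -0.004
scene head top z 0.1497 a 0.0007 b -0.0010 thin a -0.0351
side head top z 0.1478 a -0.0005 b 0.0000 thin a -0.0363
```

Backing off straightened the head, and it stays about 5 mm up. I'll drive again.

```bash
python3 -m jog '[[-0.3,0,-0.1,0],[-0.6,0,-0.1,0],[-0.9,0,-0.1,0],[-1.2,0,-0.1,0],[-1.5,0,-0.1,0],[-1.5,0,-0.1,0]]'; python3 chk.py
```

```text
t: 27.53
eef_pos: [0.5694, 0.0417, 0.0341]
tool_rot: [-0.001, 0.733, 0.681, 0.003]
contact_force: [0.2, 10.0, 2.9]
gripper_width: 0.131
grasp_force: 120.3
at [0.5694 0.0417 0.0341] deg 85.80 tool_rot [-0.0015  0.7325  0.6807  0.0029] F [ 0.2 10.   2.9] 
row [-1.33  0.04 -0.02] -0.002
scene head top z 0.1501 a 0.0025 b 0.0002 thin a -0.0450
side head top z 0.1483 a 0.0009 b 0.0003 thin a -0.0452
```

```bash
python3 -m jog '[[-0.2,0,0,0],[-0.4,0,0,0],[-0.6,0,0,0],[-0.8,0,0,0],[-0.8,0,0,0],[-0.8,0,0,0]]'; python3 chk.py
```

```text
t: 28.13
eef_pos: [0.5686, 0.0316, 0.0339]
tool_rot: [-0.001, 0.733, 0.68, 0.002]
contact_force: [1.9, 5.6, 4.8]
gripper_width: 0.135
grasp_force: 120.3
at [0.5686 0.0316 0.0339] deg 85.73 tool_rot [-0.0008  0.733   0.6803  0.0016] F [1.9 5.6 4.8] 
row [-0.32  0.05 -0.04] -0.003
scene head top z 0.1525 a 0.0032 b -0.0004 thin a -0.0559
side head top z 0.1507 a 0.0024 b 0.0004 thin a -0.0562
```

```bash
python3 -m jog '[[-0.15,0,0,0],[-0.3,0,0,0],[-0.4,0,0,0],[-0.4,0,0,0],[-0.4,0,0,0]]'; python3 chk.py; python3 -c "
from h import *
c=bot.read_camera('scene');cv2.imwrite('pics/s9.png',cv2.resize(c['pixels'][155:260,180:305,::-1],None,fx=5,fy=5,interpolation=2))"
```

```text
t: 28.65
eef_pos: [0.5684, 0.0275, 0.0339]
tool_rot: [-0.001, 0.733, 0.68, 0.002]
contact_force: [0.0, 5.2, 4.5]
gripper_width: 0.134
grasp_force: 120.3
at [0.5684 0.0275 0.0339] deg 85.73 tool_rot [-7.000e-04  7.330e-01  6.803e-01  1.500e-03] F [0.  5.2 4.5] 
row [ 0.1   0.05 -0.04] -0.003
scene head top z 0.1531 a 0.0037 b 0.0008 thin a -0.0595
side head top z 0.1518 a 0.0014 b 0.0009 thin a -0.0612
```

View pics/s9.png

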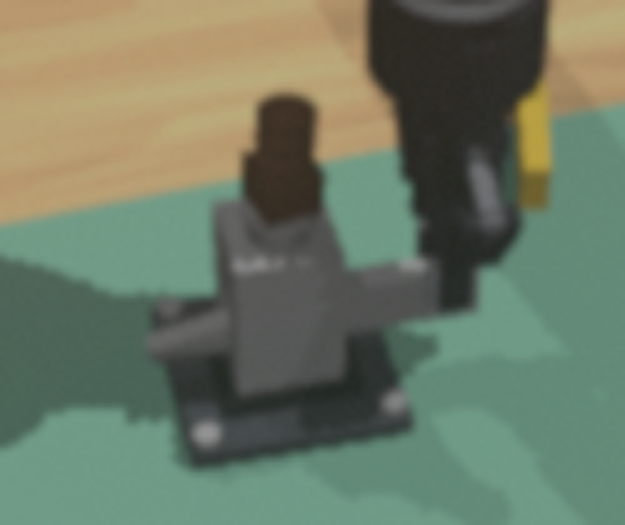

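Scene crop: the head is upright and raised with its shank visible at (290,225), and the thin end is through to (155,345). I'll measure the height more exactly.

```bash
python3 -m jog '[[0.1,0.03,-0.1,0],[0.1,0.03,-0.1,0],[0.1,0.03,-0.1,0]]' ; cat > top.py <<'E'
from h import *
S=np.array([.5633,-.0494])
for n in("scene","side"):
    for f in (0,1):
        c=bot.read_camera(n) if f else dict(np.load("scene6.npz" if n=="scene" else "side6.npz"))
        P=cloud(c).reshape(-1,3);d=np.hypot(P[:,0]-S[0],P[:,1]-S[1])
        z=P[(d<.018)&(P[:,2]>.125)&(P[:,2]<.18),2];h,e=np.histogram(z,np.arange(.125,.18,.001));k=h.argmax()
        print(n,f,"mode",e[k],"top-face median",np.median(z[z>z.max()-.004]).round(4),"p90",np.percentile(z,90).round(4))
E
python3 top.py; python3 -c "
from h import *
go(.5684,.0275,.0343,85.9)"
```

```text
t: 29.05
eef_pos: [0.5682, 0.027, 0.0344]
tool_rot: [-0.0, 0.733, 0.68, 0.0]
contact_force: [1.0, 4.9, 0.2]
gripper_width: 0.136
grasp_force: 119.8
scene 0 mode 0.14400000000000002 top-face median 0.1449 p90 0.1459
scene 1 mode 0.15400000000000003 top-face median 0.1542 p90 0.1547
side 0 mode 0.14300000000000002 top-face median 0.1439 p90 0.1445
side 1 mode 0.15100000000000002 top-face median 0.1525 p90 0.1532
at [0.5682 0.0268 0.0344] deg 85.67 tool_rot [-4.000e-04  7.333e-01  6.799e-01  2.000e-04] F [0.9 5.5 0.9] 
row [0.07 0.02 0.01] -0.004
```

```bash
python3 -m jog '[[-0.1,0,0,0],[-0.2,0,0,0],[-0.35,0,0,0],[-0.35,0,0,0],[-0.35,0,0,0]]' ; python3 top.py; python3 chk.py
```

```text
t: 29.57
eef_pos: [0.5677, 0.0222, 0.0344]
tool_rot: [-0.0, 0.734, 0.68, -0.0]
contact_force: [-0.1, 3.9, -0.7]
gripper_width: 0.128
grasp_force: 119.8
scene 0 mode 0.14400000000000002 top-face median 0.1449 p90 0.1459
scene 1 mode 0.15400000000000003 top-face median 0.1553 p90 0.1557
side 0 mode 0.14300000000000002 top-face median 0.1439 p90 0.1445
side 1 mode 0.15200000000000002 top-face median 0.1546 p90 0.1542
at [0.5678 0.0222 0.0344] deg 85.62 tool_rot [-0.000e+00  7.336e-01  6.796e-01 -5.000e-04] F [ 0.1  3.3 -0.7] 
row [0.63 0.06 0.01] -0.005
scene head top z 0.1545 a 0.0046 b 0.0026 thin a -0.0647
side head top z 0.1532 a 0.0037 b 0.0032 thin a -0.0663
```

```bash
python3 -m jog '[[0.15,0,0,0],[0.15,0,0,0]]' - 20; python3 -m jog '[[0,0,0,0],[0,0,0,0],[0,0,0,0],[0,0,0,0]]' -0.3 20;  python3 -m jog '[[0,0,-1,0],[0.3,0,-3,0],[2,0,-6,0],[5,0,-10,0],[9,0,-14,0],[11,0,-16,0],[11,0,-16,0],[11,0,-16,0],[11,0,-16,0],[11,0,-16,0]]'; python3 top.py; python3 chk.py; python3 -c "
from h import *
c=bot.read_camera('scene');cv2.imwrite('pics/s10.png',cv2.resize(c['pixels'][140:310,50:400,::-1],None,fx=2.2,fy=2.2,interpolation=2))"
```

```text
t: 29.93
eef_pos: [0.5679, 0.0228, 0.0344]
tool_rot: [0.0, 0.734, 0.679, -0.001]
contact_force: [-0.2, -0.8, -0.4]
gripper_width: 0.129
grasp_force: 119.7
t: 30.27
eef_pos: [0.5684, 0.0241, 0.0347]
tool_rot: [0.0, 0.734, 0.68, 0.0]
contact_force: [0.6, -0.1, -0.6]
gripper_width: 0.646
grasp_force: 0.0
t: 31.1
eef_pos: [0.5758, 0.1315, 0.1931]
tool_rot: [-0.0, 0.734, 0.679, -0.002]
contact_force: [0.6, 0.1, -0.4]
gripper_width: 0.649
grasp_force: 0.0
scene 0 mode 0.14400000000000002 top-face median 0.1449 p90 0.1459
scene 1 mode 0.15400000000000003 top-face median 0.1552 p90 0.1558
side 0 mode 0.14300000000000002 top-face median 0.1439 p90 0.1445
side 1 mode 0.15200000000000002 top-face median 0.1542 p90 0.1543
at [0.5758 0.1315 0.1929] deg 85.50 tool_rot [-4.000e-04  7.343e-01  6.788e-01 -1.700e-03] F [0.3 0.2 0.9] 
row [-10.33   0.12  15.86] -0.007
scene head top z 0.1549 a 0.0041 b 0.0026 thin a -0.0641
side head top z 0.1531 a 0.0037 b 0.0031 thin a -0.0656
```

View pics/s10.png

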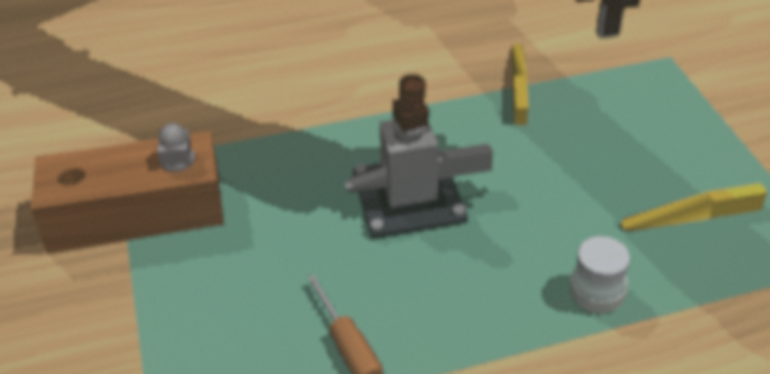

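The final view shows the head standing about 10 mm up at (410,100), the wedge through the column from (350,185) to (490,158), and everything else in place. The gripper is clear.

```bash
python3 -c "
from station import bot
print(bot.hand_in())"
```

```text
the job is handed in; nothing more can be done
None
```

The grooved head was seated fully home and released, then freed with the steel wedge; its collar now stands about 10 mm above the rim with the wedge left in place, after one brief back-off to straighten a leaning head, and the job is handed in at about 31 s.

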